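# Snap a mirror plate home on its kinematic mount

### The arm

A 6-joint arm with a two-finger parallel gripper is mounted at the origin on a cart in front of the work surface, level with it; the furniture and walls round the work are solid. World frame = base frame: x ahead of the robot, y to its left, z up, the work surface at z = 0. Lengths are in m, angles in rad, forces in N, time in s.
With the tool pointing down it reaches from about 0.35 to 0.775 m from the base axis. Payload 5.5 kg.
Tool frame: the origin (TCP) lies at the very end of the fingers, on their centre line; the grasp point (between the pads) lies 19 mm behind it (env.grip_point_offset is the distance from the TCP to the grasp point, in m); z points along the fingers, y is the line along which they close (so a half turn about z gives the same grasp; the last joint's range is limited). The gripper opens to 85 mm and grips with 20 to 120 N. Pads are 22 mm wide; open, the fingers measure 114 mm over their backs; the gripper's body (76 mm by 85 mm) begins 54 mm behind the grasp point. The pads swing forward as they close: fully open they stand 13 mm farther back than shut.
Start: joints at [1.192, 0.313, 0.046, 1.304, 0, 1.431], TCP at [0.136, 0.559, 0.231] pointing down, gripper open.
Joint ranges: [-2.76, 2.76], [-0.86, 1.69], [-1.03, 1.26], [-2.2, 2.34], [-1.47, 1.5], [-3.14, 3.14]. Speed limits (rad/s): [2.57, 2.57, 3.14, 3.14, 3.14, 3.14].

### API

Orientations are given as a unit quaternion [w, x, y, z].
In Python, from workcell import sensors, imaging, workorder, env gives the robot as it stands.
- The arm moves only by the shell command python3 -m handwheel 'ROWS' [FORCE]. ROWS is JSON, a list of rows, each a list of 5 numbers: the shift along the tool's x, y, z in mm, then the turn about the tool's z in rad, then the opening, from 0 (shut) to 1 (fully open). A call has 1 to 8 rows; each row is the pose to reach, as a shift and turn from the pose commanded when the call began, along the tool's axes at that moment; what a row does not reach only later rows make up. A row lasts 1/10 s, in which the tool goes at most 50 mm and 8.59 degrees, less where a joint would pass 70% of its speed; a pose out of reach is approached as far as the arm can. A call with a gripper value outside its range is refused whole. The fingers move at their own pace and stop on an object; FORCE is the grip in N (left out, the last holds). Time passes only in rows, so rows that repeat a pose let the fingers close. It gives the time, the measured TCP pose, the force, the opening and the grip force at its end, in the units of the state.
- sensors.get_state(): the state, without advancing time (a new reading comes with each control period).
- imaging.read_camera(name): name is "scene" or "top"; returns a dict with "color" (420x560x3 uint8, blue, green, red), "z_map" (420x560 float32, m along the optical axis (not along the pixel's ray), 0 where there is no reading), "fx", "fy", "cx", "cy" (pixels), "k1" (the pictures are not rectified: a ray, as slopes to the right and down, at radius r is drawn at 1 + k1 r^2 times it, then the intrinsics apply), "xyz" and "rotation" of the camera in the world. Camera axes: x right, y down, z forward; pixel columns grow to the right and rows downward; lengths in m; the calibration is good to about 2 mm. A picture is of the moment at which its call begins.
- workorder.hand_in(): hands the job in; it is judged then, once.
The state is a dict: "clock": time; "joint_pos": joint angles; "qvel": joint speeds; "tau": joint torques, N m; "tcp_pos": TCP position; "orientation": TCP orientation; "wrist_force": force on the tool from outside, world axes, zero at the start; "ft_torque": the same for the moment, N m; "finger_gap": finger opening in m; "grip_force": force on a finger pad.
Only numpy, scipy, OpenCV 4.12 (cv2) and the standard library are available. Lean on these libraries where they do the work, as an engineer would, in place of code of your own. Each camera call takes 0.05 s, during which the arm holds its last target. There are 200 camera calls.

### The job

Take the mirror plate by its post, set it level over the three balls of the kinematic mount (its single groove over the single ball) and press it gently down until the two sprung rollers snap over its ends and pull it fully home on all three balls. The mount's height differs each time, so go by feel and never lean hard on it. Then let go; leave the jar, the brown bottle and the eraser alone.

Things in the scene. Friction and masses are not known exactly. Their poses are not given: they have to be found in the camera images.
- plate_grip (a point): Middle of the upright post on the loose mirror plate, 41 mm above the plate's underside. Post 28 mm (x) by 20 mm (y) by 46 mm tall; its foot is the plate's top face, 18 mm above the underside. Pinch it from above across y; a round mirror, 32 mm across, 5 mm thick, sticks out of its +x face. Axes as the plate, z up.
- mirror_plate: The loose plate, aluminium, about 250 g, 112 (x) by 90 (y) mm; origin: centre of its underside. At each x end a round steel bead along y (12 mm thick, axis 12 mm above the underside; 124 mm over both). Below, three V grooves run outward, 30 mm from the centre: one toward +x (where the mirror faces), two at 120 degrees from it. Stands flat on the desk at first.
- mount_foot: Fixed foot of the mount, 110 (x) by 84 (y) by 10 mm, origin: centre of its underside, z up. Its sleeve holds the head, centred and with the same axes: three 14 mm balls 30 mm from the centre, one toward +x, two at 120 degrees from it, and a sprung roller at each x end. Home: plate level, centred over the foot, x axes alike (mirror toward the foot's +x), grooves on the balls.
- sleeve_top (a point): Centre of the sleeve's top, 45 mm above the foot's underside. The head is clamped higher or lower each time and its height is not measured: with the plate home, plate_grip is 65 to 105 mm above this point. The head is 182 by 74 mm; its roller housings begin 77 mm from the centre along x, reach 94 mm, and stand 7 mm above the home plate's top face.
- foot_edge (a point): Middle of the foot's +x edge, top side. Feel when pressing: the beads meet the rollers about 14 mm above home; passing them takes 12 to 16 N; about 5 mm above home they snap over and pull the plate down with about 5 N; then the balls stop it hard. Stop there: pushing with 30 N or more overloads the balls. The plate's weight alone does not snap it in.
- label_jar: Bystander: small clear glass jar, 54 mm across, 56 mm tall; origin at the centre of its underside.
- brown_bottle: Bystander: brown glass bottle, 45 mm across, 120 mm tall; origin at the centre of its underside.
- eraser: Bystander: eraser 18 x 42 x 11 mm lying flat; origin at the centre of its underside.
Mind the look-alikes: they are no part of the job. What is shaped like the mirror_plate but turquoise is not meant.

How it is judged:
On the way, in this order (a step that is already met when the one before it is completed fails the run):
1. the mirror plate is lifted clear of the desk, held by the fingers (height (world z) of plate_grip above 0.08 m and contact force between mirror_plate and the fingers above 1 N), for 0.2 s.
2. the plate sits home on all three balls (x of plate_grip in the frame of mount_foot between -0.002 and 0.002 m and y of plate_grip in the frame of mount_foot between -0.002 and 0.002 m and angle between the x axis of plate_grip and the x axis of mount_foot, either way round below 0.03 rad and angle between plate_grip's own z axis and vertical below 0.02 rad and contact force between mirror_plate and ball_a above 0.3 N and contact force between mirror_plate and ball_b above 0.3 N and contact force between mirror_plate and ball_c above 0.3 N), for 0.2 s.
At the end, for the whole second after the job is handed in: The plate, released and at rest, bears on all three balls (at least 0.3 N each), centred over the foot within 2 mm along x and y, its x axis along the foot's within 0.03 rad, level within 0.02 rad (all of step 2 and linear speed of mirror_plate below 0.01 m/s and contact force between mirror_plate and the fingers below 0.05 N); the robot touches nothing.
It fails at once if a ball of the mount is pressed with more than 20 N by the plate (about 30 N of push on the plate) (contact force between mirror_plate and ball_a above 20 N or contact force between mirror_plate and ball_b above 20 N or contact force between mirror_plate and ball_c above 20 N).
It fails at once if the fingers press on the mount with more than 40 N (contact force between the fingers and mount_foot above 40 N or contact force between the fingers and mount_head above 40 N).
It fails at once if the jar is moved by more than 15 mm or tipped (distance of label_jar from where it was at the start of the episode above 0.015 m or angle between label_jar's own z axis and vertical above 0.3 rad).
It fails at once if the brown bottle is moved by more than 15 mm or tipped (distance of brown_bottle from where it was at the start of the episode above 0.015 m or angle between brown_bottle's own z axis and vertical above 0.3 rad).
It fails at once if the eraser is moved by more than 15 mm or tipped (distance of eraser from where it was at the start of the episode above 0.015 m or angle between eraser's own z axis and vertical above 0.3 rad).
It also fails if it takes over 56 s, if anything falls off the work surface, if the arm or the gripper's body presses on something with over 40 N, if the wrist force passes 120 N, or if a joint passes its speed limit or range.

## Working session

There is one attempt and no reset: what is moved stays moved. The work goes in short steps, Python scripts to look and compute and a shell command to move; the robot and the scene stay as the last step left them, time stands still between calls to the robot, and variables do not carry over. Pictures are saved under pics/ and viewed, at most 10 in all, crops included, and the job is handed in when it is done.

```bash
mkdir -p pics; cat > h.py <<'E'
import numpy as np, cv2, json
from workcell import sensors, imaging, workorder, env
def grab(n):
    c=imaging.read_camera(n); np.savez('last_'+n,**{k:np.array(v) for k,v in c.items()}); return c
def load(n): return dict(np.load('last_'+n+'.npz'))
def rot(c):
    R=np.array(c['rotation'],float)
    if R.shape==(4,):
        from scipy.spatial.transform import Rotation as Ro
        R=Ro.from_quat(R[[1,2,3,0]]).as_matrix()
    return R
def slopes(c,uv):
    d=(np.atleast_2d(uv).astype(float)-[c['cx'],c['cy']])/[c['fx'],c['fy']]; s=d.copy()
    for _ in range(20): s=d/(1+c['k1']*(s**2).sum(1,keepdims=True))
    return s
def onplane(c,uv,z):
    s=slopes(c,uv); d=np.c_[s,np.ones(len(s))]@rot(c).T; o=np.array(c['xyz'])
    return o+d*((z-o[2])/d[:,2])[:,None]
def cloud(c):
    h,w=c['z_map'].shape; u,v=np.meshgrid(np.arange(w),np.arange(h)); s=slopes(c,np.c_[u.ravel(),v.ravel()])
    P=(np.c_[s,np.ones(len(s))]*c['z_map'].reshape(-1,1))@rot(c).T+np.array(c['xyz'])
    P[c['z_map'].ravel()==0]=np.nan
    return P.reshape(h,w,3)
E
python3 - <<'E'
from h import *
for n in('scene','top'):
    c=grab(n); cv2.imwrite(f'pics/{n}0.png',c['color']); print(n,c['xyz'],c['rotation'],c['fx'],c['k1'])
s=sensors.get_state(); print(s)
E
```

```text
scene [-0.09809485 -0.51313944  0.62081251] [-0.41795608  0.8011064  -0.38009273  0.19766326] 536.2417457107637 -0.21294331460624039
top [ 0.46206976 -0.00125769  0.91871545] [ 0.04829174 -0.7025899   0.70904245 -0.03597429] 498.26101934700836 -0.012778967131813049
{'clock': 0.1, 'joint_pos': array([1.19238326e+00, 3.13916007e-01, 4.50995351e-02, 1.30358707e+00,
       5.25774169e-05, 1.43118790e+00]), 'qvel': array([-0.00113202, -0.00170458,  0.00269865,  0.00055983, -0.00118969,
       -0.00122113]), 'tau': array([ 2.11194514e-03, -4.81727135e+01,  2.99243009e+01,  1.28182996e-02,
       -7.53537870e-05, -8.60515392e-07]), 'tcp_pos': array([0.13584429, 0.55826623, 0.23050616]), 'orientation': array([-2.31235031e-04,  1.19118784e-01,  9.92879685e-01, -7.70067966e-04]), 'wrist_force': array([-0.20209076,  1.01758666,  0.21322912]), 'ft_torque': array([ 0.06945436, -0.02072078, -0.02462415]), 'grip_force': 0.0, 'finger_gap': 0.08531202532740242}
```

View pics/scene0.png

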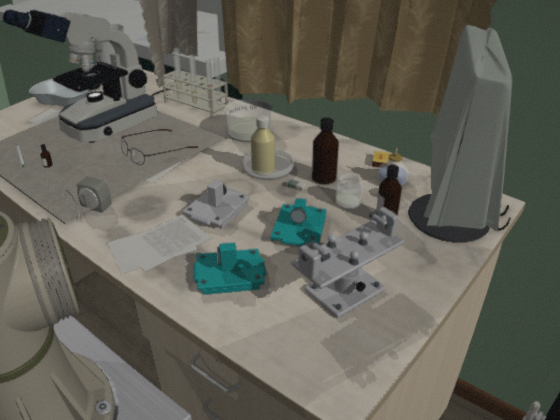

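View pics/top0.png

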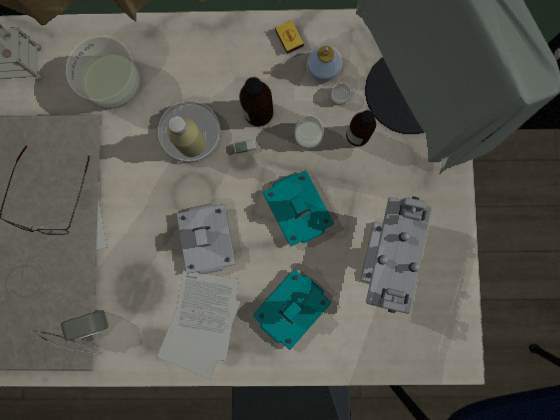

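The scene view shows the grey plate at (218,203), two turquoise look-alikes, and the mount at (350,260) with jar, bottle and lamp beyond it. In the top view the plate is at (205,238), the mount centre is near (397,255), the jar at (309,132), the bottle at (361,128) and the eraser at (241,147).

```bash
python3 - <<'E'
from h import *
t=load('top');s=load('scene')
cr=lambda c,x,y,w,h:cv2.resize(c['color'][y:y+h,x:x+w],(400,300),interpolation=cv2.INTER_CUBIC)
m=np.vstack([np.hstack([cr(t,155,193,100,90) ,cr(t,340,185,120,140)]),np.hstack([cr(s,170,165,90,68),cr(s,290,195,120,120)])])
cv2.imwrite('pics/crop1.png',cv2.convertScaleAbs(m,alpha=1.3))
P=cloud(t)
for nm,(x0,y0,x1,y1) in dict(plate=(165,195,245,280),mount=(355,185,440,320)).items():
    Q=P[y0:y1,x0:x1].reshape(-1,3);Q=Q[~np.isnan(Q[:,0])]
    print(nm,np.histogram(Q[:,2],bins=np.arange(-.01,.17,.005)))
for uv in [(205,238),(403,237),(383,260),(413,267),(397,255),(300,210),(290,310),(309,132),(361,128)]: print(uv,P[uv[1],uv[0]].round(4))
E
```

```text
plate (array([   4, 1548, 1979,   25,   90, 2358,  477,    9,   11,   10,    8,
         14,   16,   31,  124,   77,    0,    0,    0,    0,    0,    0,
          0,    0,    0,    0,    0,    0,    0,    0,    0,    0,    0,
          0,    0]), array([-0.01 , -0.005,  0.   ,  0.005,  0.01 ,  0.015,  0.02 ,  0.025,
        0.03 ,  0.035,  0.04 ,  0.045,  0.05 ,  0.055,  0.06 ,  0.065,
        0.07 ,  0.075,  0.08 ,  0.085,  0.09 ,  0.095,  0.1  ,  0.105,
        0.11 ,  0.115,  0.12 ,  0.125,  0.13 ,  0.135,  0.14 ,  0.145,
        0.15 ,  0.155,  0.16 ,  0.165]))
mount (array([   5, 2956, 2810,  266,  302,   24,    0,    0,    0,    0,    0,
          0,    0,    0,    0,    0,    0,    0,   23, 2864, 1066,   19,
         40,  135,   51,   49,  419,  398,    4,    0,    0,    0,    0,
          0,    0]), array([-0.01 , -0.005,  0.   ,  0.005,  0.01 ,  0.015,  0.02 ,  0.025,
        0.03 ,  0.035,  0.04 ,  0.045,  0.05 ,  0.055,  0.06 ,  0.065,
        0.07 ,  0.075,  0.08 ,  0.085,  0.09 ,  0.095,  0.1  ,  0.105,
        0.11 ,  0.115,  0.12 ,  0.125,  0.13 ,  0.135,  0.14 ,  0.145,
        0.15 ,  0.155,  0.16 ,  0.165]))
(205, 238) [0.5151 0.1437 0.0641]
(403, 237) [ 0.511  -0.1855  0.109 ]
(383, 260) [ 0.4741 -0.1516  0.111 ]
(413, 267) [ 0.4625 -0.2002  0.1071]
(397, 255) [ 0.4825 -0.1787  0.0907]
(300, 210) [ 0.5619 -0.0203  0.0644]
(290, 310) [ 0.3922 -0.0013  0.0637]
(309, 132) [ 0.715  -0.0402  0.0099]
(361, 128) [ 0.6983 -0.1253  0.0911]
```

View pics/crop1.png

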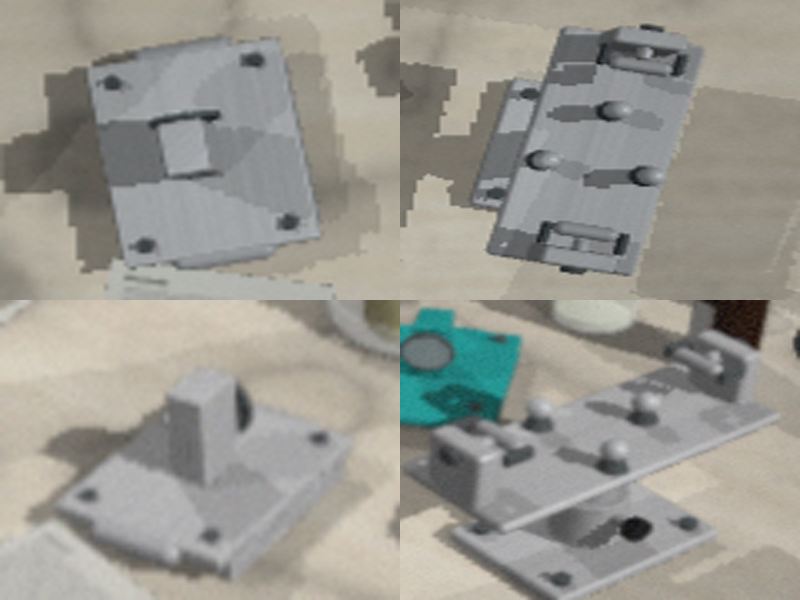

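The crops show the mirror's dark disc on the plate's far (world +x) side of the post, and the mount's single ball on its far side too. The plate is turned slightly left and the mount slightly right, so no half turn is needed.

```bash
cat > m.py <<'E'
from h import *
def rect(c,P,box,z0,z1,zp):
    x0,y0,x1,y1=box; m=np.zeros(P.shape[:2],np.uint8)
    with np.errstate(invalid='ignore'): m[y0:y1,x0:x1]=((P[y0:y1,x0:x1,2]>z0)&(P[y0:y1,x0:x1,2]<z1))
    n,l,st,_=cv2.connectedComponentsWithStats(m); k=1+np.argmax(st[1:,4]); v,u=np.where(l==k)
    W=onplane(c,np.c_[u,v],zp)[:,:2]
    r=cv2.minAreaRect((W*1000).astype(np.float32)); b=cv2.boxPoints(r)
    return r,W.mean(0)*1000,np.nanmedian(P[v,u,2])
if __name__=='__main__':
    for n,bp,bm in (('top',(165,195,245,280),(355,185,440,320)),('scene',(170,165,260,235),(285,195,410,320))):
        c=load(n);P=cloud(c);print(n)
        print('plate',rect(c,P,bp,.012,.026,.018))
        print('post',rect(c,P,bp,.058,.075,.064))
        print('head',rect(c,P,bm,.083,.097,.090))
        x0,y0,x1,y1=bm
        for (a,b,zz) in ((.100,.114,.109),(.118,.135,.125)):
            m=np.zeros(P.shape[:2],np.uint8);m[y0:y1,x0:x1]=(P[y0:y1,x0:x1,2]>a)&(P[y0:y1,x0:x1,2]<b)
            nn,l,st,ce=cv2.connectedComponentsWithStats(m)
            for k in range(1,nn):
                if st[k,4]>15: print(zz,st[k],(onplane(c,ce[k],zz)[0]*1000).round(1), np.nanmax(P[l==k][:,2]).round(4))
E
python3 m.py
```

```text
top
plate (((517.4119873046875, 151.33316040039062), (123.17618560791016, 90.55604553222656), 10.222847938537598), array([516.52954802, 150.6785314 ]), np.float64(0.018335822955321324))
post (((519.6665649414062, 151.58546447753906), (32.30758285522461, 20.688074111938477), 10.160894393920898), array([518.94918222, 151.69639309]), np.float64(0.06435361973932507))
head (((483.93890380859375, -181.7310791015625), (74.12168884277344, 181.0383758544922), 76.04857635498047), array([ 484.28297356, -180.40476191]), np.float64(0.08907842610705591))
0.109 [401 232   9   9  61] [ 512.7 -188.6  109. ] 0.1129
0.109 [380 255   8   9  58] [ 475.6 -152.8  109. ] 0.1127
0.109 [411 263   9   9  61] [ 463.2 -203.   109. ] 0.112
0.125 [399 196  28  24 419] [ 556.5 -199.7  125. ] 0.1304
0.125 [381 288  28  25 432] [ 411.3 -163.8  125. ] 0.1307
scene
plate (((511.6924743652344, 145.5595703125), (126.91273498535156, 94.30562591552734), 10.071191787719727), array([504.70034843, 139.12454781]), np.float64(0.017103541567504044))
post (((512.526123046875, 145.5846405029297), (33.67998123168945, 23.85774803161621), 11.097431182861328), array([512.69612578, 145.82929092]), np.float64(0.06281714193971616))
head (((481.04071044921875, -187.76954650878906), (76.05481719970703, 189.88800048828125), 75.94264221191406), array([ 479.21551507, -192.0737248 ]), np.float64(0.08905394307350162))
0.109 [387 223  10   9  44] [ 553.4 -220.6  109. ] 0.1138
0.109 [359 231   9   9  59] [ 506.2 -193.7  109. ] 0.1116
0.109 [328 235   9   7  52] [ 468.2 -159.8  109. ] 0.1098
0.109 [349 250  10   9  66] [ 456.3 -208.1  109. ] 0.111
0.109 [299 254  21  19 143] [ 394.6 -170.5  109. ] 0.114
0.125 [369 207  29  21 321] [ 549.6 -204.8  125. ] 0.1283
0.125 [299 241  32  23 399] [ 405.3 -169.5  125. ] 0.1286
```

```bash
cat > go.py <<'E'
import sys
from h import *
from scipy.spatial.transform import Rotation as Ro
s=sensors.get_state(); q=np.array(s['orientation']); R=Ro.from_quat(q[[1,2,3,0]]).as_matrix()
a=np.degrees(np.arctan2(R[1,1],R[0,1])); p=s['tcp_pos']*1000
print('t',round(s['clock'],2),'tcp',p.round(1),'yang',a.round(2),'tilt',np.degrees(np.arccos(-R[2,2])).round(2),'F',s['wrist_force'].round(2),'T',s['ft_torque'].round(2),'gap',round(s['finger_gap']*1000,1),'grip',round(s['grip_force'],1),'q6',s['joint_pos'][5].round(2))
if len(sys.argv)>4:
    x,y,z,t=map(float,sys.argv[1:5]); print('shift',(R.T@(np.array([x,y,z])-p)).round(1),'turn',np.radians(a-t).round(3))
E
python3 go.py 517.4 151.3 200 100.2
```

```text
t 0.1 tcp [135.8 558.3 230.5] yang 76.32 tilt 0.09 F [-0.2   1.02  0.21] T [ 0.07 -0.02 -0.02] gap 85.3 grip 0.0 q6 1.43
shift [-467.  -305.1   30.9] turn -0.417
```

```bash
python3 -m handwheel '[[-40,-26,2,-0.05,1],[-80,-52,4,-0.1,1],[-117,-76,8,-0.15,1],[-157,-102,12,-0.2,1],[-197,-128,16,-0.25,1],[-233,-152,20,-0.3,1],[-270,-178,24,-0.36,1],[-310,-203,30,-0.417,1]]' 40; python3 go.py 517.4 151.3 120 100.2
```

```text
clock: 0.9
tcp_pos: [0.3898, 0.2866, 0.2012]
orientation: [-0.0, -0.09, 0.996, 0.0]
wrist_force: [1.1, 0.9, 0.0]
finger_gap: 0.0855
grip_force: 0.0
t 0.9 tcp [389.8 286.6 201.2] yang 100.37 tilt 0.01 F [1.12 0.93 0.03] T [ 0.05 -0.    0.01] gap 85.5 grip 0.0 q6 0.29
shift [-101.1 -156.1   81.1] turn 0.003
```

```bash
python3 -m handwheel '[[-25,-39,10,0,1],[-50,-78,20,0,1],[-75,-117,40,0,1],[-95,-147,60,0,1],[-101,-156,81,0,1],[-101,-156,81,0,1],[-101,-156,81,0,1]]'; python3 go.py 517.4 151.3 24 100.2
python3 - <<'E'
from h import *
c=grab('top');s=grab('scene')
cr=lambda c,x,y,w,h:cv2.resize(c['color'][y:y+h,x:x+w],(400,400),interpolation=cv2.INTER_CUBIC)
cv2.imwrite('pics/a1.png',cv2.convertScaleAbs(np.hstack([cr(c,140,170,130,130),cr(s,150,110,130,130)]),alpha=1.3))
E
```

```text
clock: 1.6
tcp_pos: [0.5153, 0.1525, 0.1199]
orientation: [-0.001, -0.089, 0.996, 0.0]
wrist_force: [-0.1, -0.3, 0.7]
finger_gap: 0.0857
grip_force: 0.0
t 1.6 tcp [515.3 152.5 119.9] yang 100.18 tilt 0.14 F [-0.14 -0.27  0.67] T [ 0.01 -0.    0.03] gap 85.7 grip 0.0 q6 -0.04
shift [-2.1 -1.6 95.9] turn -0.0
```

View pics/a1.png

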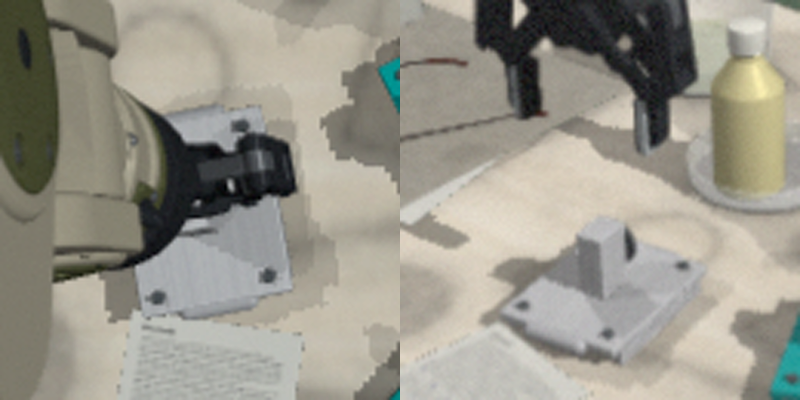

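The open fingers hang over the post: in the left crop the gripper is along the plate's y direction, and in the right crop the finger tips at (520,110) and (650,150) straddle the post at (600,260). I'll go down slowly.

```bash
python3 -m handwheel '[[-1,-1.5,20,0,1],[-1,-1.5,45,0,1],[-1,-1.5,65,0,1],[-1,-1.5,80,0,1],[-1,-1.5,90,0,1],[-1,-1.5,96,0,1],[-1,-1.5,96,0,1],[-1,-1.5,96,0,1]]'; python3 go.py 516.4 151.1 24 100.2
python3 - <<'E'
from h import *
c=grab('top');s=grab('scene')
cr=lambda c,x,y,w,h:cv2.resize(c['color'][y:y+h,x:x+w],(400,400),interpolation=cv2.INTER_CUBIC)
cv2.imwrite('pics/a2.png',cv2.convertScaleAbs(np.hstack([cr(c,160,190,90,90),cr(s,165,150,90,90)]),alpha=1.3))
E
```

```text
clock: 2.5
tcp_pos: [0.5181, 0.1516, 0.0251]
orientation: [0.001, -0.089, 0.996, 0.0]
wrist_force: [0.1, 0.5, -0.3]
finger_gap: 0.0857
grip_force: 0.0
t 2.5 tcp [518.1 151.6  25.1] yang 100.24 tilt 0.08 F [ 0.13  0.54 -0.33] T [ 0.05 -0.02 -0.02] gap 85.7 grip 0.0 q6 -0.04
shift [ 1.7 -0.2  1.1] turn 0.001
```

View pics/a2.png

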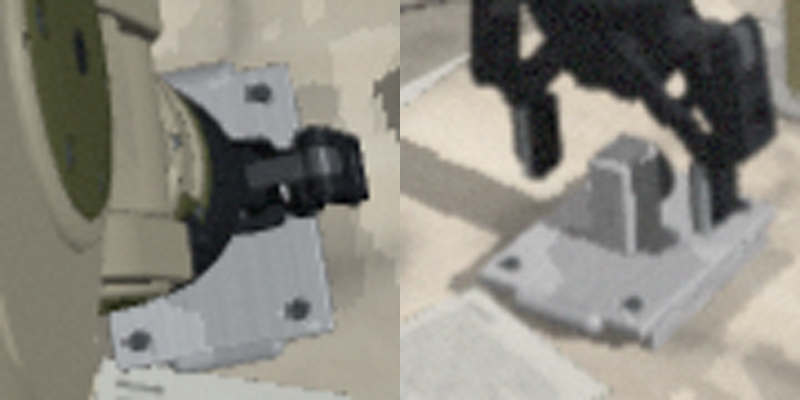

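The fingers straddle the post, whose left finger is at (540,130) and right finger at (715,190) in the right crop, with nothing touching yet. A quick depth check of the visible finger gives the camera-to-robot offset along the plate's x.

```bash
python3 - <<'E'
from h import *
c=load('top');P=cloud(c)
t=sensors.get_state()['tcp_pos']; a=np.radians(10.2); ux=np.array([np.cos(a),np.sin(a)]);uy=np.array([-ux[1],ux[0]])
Q=P[205:262,205:255].reshape(-1,3);Q=Q[Q[:,2]>.03]
d=Q[:,:2]-t[:2]; X=d@ux*1000;Y=d@uy*1000
for lo in range(-64,-20,4):
    m=(Y>=lo)&(Y<lo+4)
    if m.sum()>8: print(lo,m.sum(),'x',np.percentile(X[m],[3,97]).round(1),'z',np.median(Q[m,2]).round(3))
E
```

```text
-64 47 x [-12.8  11.9] z 0.143
-60 38 x [-12.4  11.1] z 0.142
-56 34 x [-12.4  10.4] z 0.133
-52 32 x [-13.6   9.4] z 0.138
-48 40 x [-12.1  11.3] z 0.099
-44 55 x [-14.9  13.8] z 0.106
-40 179 x [-30.8  12.1] z 0.168
-36 126 x [-18.9  15.6] z 0.188
-32 47 x [-24.5  17.9] z 0.178
-28 17 x [-28.7 -15.9] z 0.17
-24 9 x [-31.8 -29.2] z 0.169
```

```bash
python3 -m handwheel '[[1,0,1,0,1],[1,0,1,0,0.5],[1,0,1,0,0.2],[1,0,1,0,0],[1,0,1,0,0],[1,0,1,0,0],[1,0,1,0,0],[1,0,1,0,0]]' 60; python3 go.py 516.4 151.1 24 100.2
```

```text
clock: 3.4
tcp_pos: [0.5167, 0.1512, 0.0234]
orientation: [0.0, -0.089, 0.996, 0.0]
wrist_force: [-0.5, 1.2, 2.4]
finger_gap: 0.0195
grip_force: 59.2
t 3.4 tcp [516.7 151.2  23.4] yang 100.21 tilt 0.03 F [-0.45  1.2   2.4 ] T [0.17 0.1  0.03] gap 19.5 grip 59.2 q6 -0.04
shift [ 0.3 -0.  -0.6] turn 0.0
```

```bash
python3 -m handwheel '[[0,0,-10,0,0],[0,0,-35,0,0],[0,0,-70,0,0],[0,0,-110,0,0],[0,0,-150,0,0],[0,0,-175,0,0],[0,0,-185,0,0],[0,0,-185,0,0]]'; python3 go.py 484 -181.7 210 76.05
```

```text
clock: 4.2
tcp_pos: [0.5171, 0.1511, 0.2094]
orientation: [0.001, -0.089, 0.996, 0.0]
wrist_force: [-0.2, 0.3, -2.8]
finger_gap: 0.0194
grip_force: 58.8
t 4.2 tcp [517.1 151.1 209.4] yang 100.21 tilt 0.13 F [-0.15  0.28 -2.78] T [-0.01 -0.01 -0.01] gap 19.4 grip 58.8 q6 -0.04
shift [  91.6 -321.7   -0.7] turn 0.422
```

```bash
python3 -m handwheel '[[8,-25,0,0.05,0],[21,-70,0,0.11,0],[34,-118,0,0.17,0],[48,-165,0,0.23,0],[61,-212,0,0.29,0],[74,-260,0,0.35,0],[86,-300,0,0.40,0],[91.5,-321,0,0.422,0]]'; python3 -m handwheel '[[0,0,0,0,0],[0,0,0,0,0],[0,0,0,0,0]]' >/dev/null; python3 go.py 483.2 -181.5 180 76.05
```

```text
clock: 5.0
tcp_pos: [0.4815, -0.1838, 0.2057]
orientation: [-0.002, 0.124, 0.992, 0.0]
wrist_force: [0.8, 0.7, -2.4]
finger_gap: 0.0196
grip_force: 59.6
t 5.3 tcp [ 482.7 -179.9  206.9] yang 76.09 tilt 0.17 F [ 0.09  0.57 -3.31] T [-0.   -0.01 -0.  ] gap 19.6 grip 59.6 q6 -0.27
shift [-1.  -1.4 26.9] turn 0.001
```

```bash
python3 -m handwheel '[[-1,-1.4,10,0,0],[-1,-1.4,25,0,0],[-1,-1.4,40,0,0],[-1,-1.4,45,0,0],[-1,-1.4,45,0,0],[-1,-1.4,45,0,0],[-1,-1.4,45,0,0]]'>/dev/null; python3 - <<'E'
from h import *
c=grab('top');s=grab('scene')
for n in range(4):
    print(sensors.get_state()['tcp_pos'].round(4), sensors.get_state()['orientation'].round(4)); grab('top')
cr=lambda c,x,y,w,h:cv2.resize(c['color'][y:y+h,x:x+w],(400,500),interpolation=cv2.INTER_CUBIC)
cv2.imwrite('pics/a3.png',cv2.convertScaleAbs(np.hstack([cr(c,345,185,112,140),cr(s,290,160,112,140)]),alpha=1.3))
E
python3 go.py 483.2 -181.5 180 76.05
```

```text
[ 0.4845 -0.1829  0.164 ] [ 7.000e-04  1.216e-01  9.926e-01 -2.000e-04]
[ 0.4844 -0.1829  0.1639] [ 6.000e-04  1.216e-01  9.926e-01 -2.000e-04]
[ 0.4843 -0.1829  0.1638] [ 5.000e-04  1.216e-01  9.926e-01 -1.000e-04]
[ 0.4842 -0.1828  0.1636] [ 3.000e-04  1.216e-01  9.926e-01 -1.000e-04]
t 6.3 tcp [ 484.2 -182.8  163.5] yang 76.03 tilt 0.03 F [-0.14  0.54 -3.23] T [ 0.    0.02 -0.02] gap 19.2 grip 59.5 q6 -0.27
shift [  1.3   1.  -16.5] turn -0.0
```

View pics/a3.png

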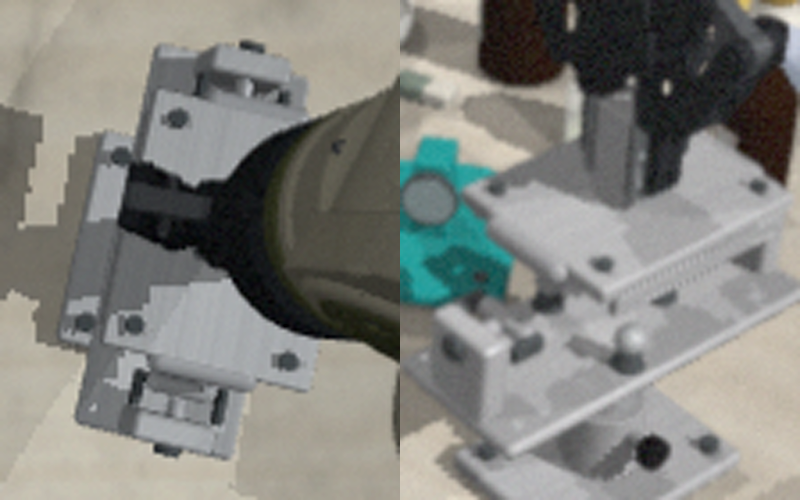

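The plate hangs level over the head with both beads between the housings. In the left crop the plate's diagonal corner screws are at (177,118) and (288,360), and their midpoint is the plate centre. I'll measure that against the head centre.

```bash
python3 -m handwheel '[[0,0,0,0,0],[0,0,0,0,0],[0,0,0,0,0]]'>/dev/null; cat > pc.py <<'E'
from h import *
import subprocess,sys
c=grab('top'); g=cv2.cvtColor(c['color'],cv2.COLOR_BGR2GRAY).astype(float)
zt=sensors.get_state()['tcp_pos'][2]-.0234+.018
print(subprocess.run(['python3','go.py','483.2','-181.5','150','76.05'],capture_output=True,text=True).stdout)
pts=[]
for (u,v) in ((394.6,218),(425.6,285.8),(382,275.4)):
    for _ in range(4):
        x0,y0=int(round(u))-4,int(round(v))-4; p=g[y0:y0+9,x0:x0+9]; w=np.clip(np.median(p)*.75-p,0,None)
        yy,xx=np.mgrid[y0:y0+9,x0:x0+9]; u,v=(w*xx).sum()/w.sum(),(w*yy).sum()/w.sum()
    pts.append((u,v))
W=onplane(c,np.array(pts),zt)[:,:2]*1000
print(np.round(pts,1),W.round(1)); print('centre',((W[0]+W[1])/2).round(2),'diag',np.linalg.norm(W[0]-W[1]).round(1))
d=W[0]-W[2]; print('yaw',np.degrees(np.arctan2(d[1],d[0])).round(2),np.linalg.norm(d).round(1),'sideB',np.linalg.norm(W[1]-W[2]).round(1))
E
python3 pc.py
```

```text
t 6.65 tcp [ 484.  -182.7  163.3] yang 76.03 tilt 0.01 F [ 0.02 -0.22 -3.42] T [0.05 0.04 0.  ] gap 19.3 grip 59.5 q6 -0.27
shift [ 1.1  1.  13.3] turn -0.0

[[393.9 218.3]
 [424.8 286.2]
 [381.9 276.2]] [[ 536.7 -161.6]
 [ 433.7 -204.3]
 [ 449.2 -140.4]]
centre [ 485.22 -182.96] diag 111.6
yaw -13.59 90.1 sideB 65.8
```

```bash
python3 -m handwheel '[[1.2,0.9,2,0,0],[1.2,0.9,6,0,0],[1.2,0.9,10,0,0],[1.2,0.9,14,0,0],[1.2,0.9,16,0,0],[1.2,0.9,16,0,0],[1.2,0.9,16,0,0]]'>/dev/null; python3 pc.py
```

```text
t 7.4 tcp [ 483.2 -181.6  147.4] yang 76.03 tilt 0.01 F [-0.77  0.26 -2.9 ] T [-0.   -0.01 -0.02] gap 19.6 grip 59.5 q6 -0.27
shift [-0.   0.1 -2.6] turn -0.0

[[391.2 219.8]
 [421.2 286.5]
 [379.2 276.5]] [[ 536.  -160.6]
 [ 432.7 -203.1]
 [ 448.4 -139.1]]
centre [ 484.36 -181.81] diag 111.7
yaw -13.74 90.2 sideB 65.8
```

```bash
for i in 1 2; do python3 -m handwheel '[[0,0,1,0,0],[0,0,2,0,0],[0,0,3,0,0],[0,0,3,0,0],[0,0,3,0,0]]'>/dev/null; python3 go.py; done
```

```text
t 7.9 tcp [ 483.1 -181.5  144.3] yang 76.03 tilt 0.01 F [-0.27  0.23 -3.39] T [0.01 0.03 0.07] gap 19.4 grip 59.5 q6 -0.27
t 8.4 tcp [ 483.  -181.5  141.2] yang 76.04 tilt 0.01 F [ 0.16 -0.09 -2.93] T [-0.02 -0.01  0.04] gap 19.2 grip 59.5 q6 -0.27
```

```bash
python3 -m handwheel '[[0,0,1,0,0],[0,0,2,0,0],[0,0,2,0,0],[0,0,2,0,0]]'>/dev/null; python3 go.py
```

```text
t 8.8 tcp [ 483.  -181.5  139.4] yang 76.03 tilt 0.0 F [-0.64  0.1  -1.62] T [ 0.05  0.13 -0.02] gap 19.1 grip 60.0 q6 -0.27
```

```bash
python3 -m handwheel '[[0,0,1,0,0],[0,0,1,0,0],[0,0,1,0,0]]'>/dev/null; python3 go.py
```

```text
t 9.1 tcp [ 483.1 -181.6  139. ] yang 76.03 tilt 0.04 F [-2.95  1.34  4.97] T [0.09 0.34 0.03] gap 19.2 grip 60.8 q6 -0.27
```

```bash
python3 -m handwheel '[[0,0,1,0,0],[0,0,1,0,0],[0,0,1,0,0]]'>/dev/null; python3 go.py
```

```text
t 9.4 tcp [ 483.5 -181.7  138.2] yang 76.03 tilt 0.09 F [-2.92  1.48  7.74] T [0.16 0.41 0.03] gap 19.2 grip 61.1 q6 -0.27
```

Contact came where expected (home is near TCP z 126), and the side force says the plate sits slightly too far toward +x. I'll ease it back 0.6 mm and continue.

```bash
python3 -m handwheel '[[0.6,0,0,0,0],[0.6,0,0,0,0],[0.6,0,1,0,0],[0.6,0,1,0,0],[0.6,0,1,0,0]]'>/dev/null; python3 go.py
```

```text
t 9.9 tcp [ 483.8 -181.9  137.8] yang 76.04 tilt 0.2 F [-2.92  1.38  8.5 ] T [0.21 0.1  0.02] gap 19.7 grip 61.4 q6 -0.27
```

```bash
python3 -m handwheel '[[0,0,1,0,0],[0,0,1,0,0],[0,0,1,0,0]]'>/dev/null; python3 go.py
```

```text
t 10.2 tcp [ 483.8 -182.   137.1] yang 76.03 tilt 0.22 F [-3.49  1.35 11.72] T [0.2  0.27 0.03] gap 19.3 grip 61.5 q6 -0.27
```

```bash
python3 -m handwheel '[[0.5,0,1,0,0],[0.5,0,1,0,0],[0.5,0,1,0,0]]'>/dev/null; python3 go.py
```

```text
t 10.5 tcp [ 483.4 -182.   136. ] yang 76.03 tilt 0.23 F [-2.15  0.33  8.87] T [0.14 0.23 0.05] gap 19.4 grip 61.5 q6 -0.27
```

```bash
python3 -m handwheel '[[0,0,1,0,0],[0,0,1,0,0],[0,0,1,0,0]]'>/dev/null; python3 go.py
```

```text
t 10.8 tcp [ 483.2 -182.   134.7] yang 76.03 tilt 0.2 F [-1.06 -1.05  7.83] T [0.04 0.27 0.01] gap 19.4 grip 61.2 q6 -0.27
```

```bash
python3 -m handwheel '[[0,0,1,0,0],[0,0,1,0,0],[0,0,1,0,0]]'>/dev/null; python3 go.py
```

```text
t 11.1 tcp [ 483.  -181.9  133.2] yang 76.03 tilt 0.15 F [-1.26  0.15  4.52] T [-0.04  0.15 -0.06] gap 19.4 grip 60.9 q6 -0.27
```

```bash
python3 -m handwheel '[[0,0,1,0,0],[0,0,1,0,0],[0,0,1,0,0]]'>/dev/null; python3 go.py
```

```text
t 11.4 tcp [ 482.6 -181.7  131.6] yang 76.02 tilt 0.08 F [-0.8  -0.17  1.67] T [-0.21  0.05  0.01] gap 19.7 grip 60.5 q6 -0.27
```

```bash
python3 -m handwheel '[[0,0,1,0,0],[0,0,1,0,0],[0,0,1,0,0]]'>/dev/null; python3 go.py
```

```text
t 11.7 tcp [ 482.1 -181.4  129.9] yang 76.03 tilt 0.01 F [ 0.74 -2.29 -1.08] T [-0.39 -0.18 -0.01] gap 19.2 grip 60.0 q6 -0.27
```

```bash
python3 -m handwheel '[[0,0,1,0,0],[0,0,1,0,0],[0,0,1,0,0]]'>/dev/null; python3 go.py
```

```text
t 12.0 tcp [ 481.8 -181.2  128.8] yang 76.03 tilt 0.04 F [ 0.94 -1.33 -3.69] T [-0.42 -0.34  0.01] gap 19.1 grip 59.7 q6 -0.27
```

```bash
python3 -m handwheel '[[0,0,1,0,0],[0,0,1,0,0],[0,0,1,0,0]]'>/dev/null; python3 go.py
```

```text
t 12.3 tcp [ 481.8 -181.1  127.9] yang 76.03 tilt 0.05 F [ 1.09 -1.44 -5.25] T [-0.35 -0.45 -0.04] gap 19.6 grip 59.6 q6 -0.27
```

```bash
python3 -m handwheel '[[-0.8,0.3,1,0,0],[-0.8,0.3,1,0,0],[-0.8,0.3,1,0,0]]'>/dev/null; python3 go.py
```

```text
t 12.6 tcp [ 482.4 -180.9  126.8] yang 76.03 tilt 0.07 F [-0.17 -1.25 -7.1 ] T [-0.31 -0.03 -0.02] gap 19.3 grip 59.4 q6 -0.27
```

```bash
python3 -m handwheel '[[0,0,0.8,0,0],[0,0,0.8,0,0],[0,0,0.8,0,0]]'>/dev/null; python3 go.py
```

```text
t 12.9 tcp [ 482.5 -180.9  126.2] yang 76.03 tilt 0.05 F [ 0.45 -0.04 -6.94] T [-0.26 -0.08 -0.09] gap 19.2 grip 59.3 q6 -0.27
```

```bash
python3 -m handwheel '[[0,0,0.8,0,0],[0,0,0.8,0,0],[0,0,0.8,0,0]]'>/dev/null; python3 go.py
```

```text
t 13.2 tcp [ 482.7 -181.1  125.7] yang 76.03 tilt 0.01 F [-0.49 -0.3  -4.7 ] T [-0.15  0.14 -0.05] gap 19.3 grip 59.5 q6 -0.27
```

```bash
python3 -m handwheel '[[0,0,0.8,0,0],[0,0,0.8,0,0],[0,0,0.8,0,0]]'>/dev/null; python3 go.py
```

```text
t 13.5 tcp [ 482.8 -181.4  125.3] yang 76.02 tilt 0.04 F [-3.16 -1.05  0.7 ] T [-0.29  0.57 -0.08] gap 19.2 grip 60.1 q6 -0.27
```

```bash
python3 -m handwheel '[[0.3,0.2,0.5,0,0],[0.3,0.2,0.5,0,0],[0.3,0.2,0.5,0,0]]'>/dev/null; python3 go.py
```

```text
t 13.8 tcp [ 482.8 -181.5  125.1] yang 76.02 tilt 0.09 F [-4.14 -2.52  5.13] T [-0.55  0.87 -0.02] gap 19.1 grip 60.7 q6 -0.27
```

```bash
python3 pc.py; cat > pc2.py <<'E'
E
python3 - <<'E'
from h import *
s=grab('scene');c=grab('top')
cr=lambda c,x,y,w,h:cv2.resize(c['color'][y:y+h,x:x+w],(400,500),interpolation=cv2.INTER_CUBIC)
cv2.imwrite('pics/a4.png',cv2.convertScaleAbs(np.hstack([cr(c,345,185,112,140),cr(s,290,160,112,140)]),alpha=1.3))
E
```

```text
t 13.85 tcp [ 482.8 -181.5  125.1] yang 76.02 tilt 0.09 F [-5.71 -3.28  5.01] T [-0.62  0.89  0.01] gap 19.2 grip 60.7 q6 -0.27
shift [ -0.4   0.1 -24.9] turn -0.001
pc.py:10: RuntimeWarning: invalid value encountered in scalar divide
  yy,xx=np.mgrid[y0:y0+9,x0:x0+9]; u,v=(w*xx).sum()/w.sum(),(w*yy).sum()/w.sum()
Traceback (most recent call last):
  File "pc.py", line 9, in <module>
    x0,y0=int(round(u))-4,int(round(v))-4; p=g[y0:y0+9,x0:x0+9]; w=np.clip(np.median(p)*.75-p,0,None)
              ~~~~~^^^
ValueError: cannot convert float NaN to integer
```

View pics/a4.png

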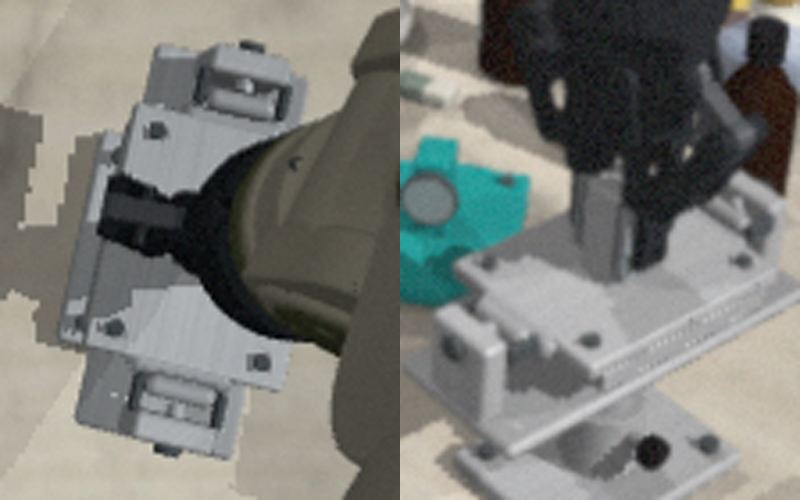

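Both beads now sit under the rollers: in the left crop the plate's ends touch the roller bars at (245,100) and (190,385), and the right crop shows it level. I'll release.

```bash
python3 -m handwheel '[[0,0,-0.5,0,0],[0,0,-0.5,0,0.1],[0,0,-0.5,0,0.3],[0,0,-0.5,0,0.6],[0,0,-0.5,0,1],[0,0,-0.5,0,1],[0,0,-0.5,0,1],[0,0,-0.5,0,1]]'; python3 go.py
```

```text
clock: 14.75
tcp_pos: [0.4827, -0.1808, 0.1248]
orientation: [0.0, 0.122, 0.993, 0.0]
wrist_force: [0.1, 0.5, 0.1]
finger_gap: 0.0851
grip_force: 0.0
t 14.75 tcp [ 482.7 -180.8  124.8] yang 76.04 tilt 0.02 F [0.06 0.5  0.14] T [-0.03  0.01  0.05] gap 85.1 grip 0.0 q6 -0.27
```

Released with zero force. Now straight up and away, then a check.

```bash
python3 -m handwheel '[[0,0,-10,0,1],[0,0,-30,0,1],[0,0,-60,0,1],[0,0,-100,0,1],[0,0,-125,0,1],[0,60,-125,0,1],[0,110,-125,0,1],[0,160,-125,0,1]]'>/dev/null; python3 -m handwheel '[[0,45,0,0,1],[0,90,0,0,1],[0,135,0,0,1],[0,135,0,0,1],[0,135,0,0,1],[0,135,0,0,1]]'
python3 - <<'E'
from m import *
c=grab('top');s=grab('scene');P=cloud(c);b=(355,185,440,320)
print('post',rect(c,P,b,.155,.18,.166)); print('plate',rect(c,P,b,.112,.1225,.119))
with np.errstate(invalid='ignore'):
    v,u=np.where((P[...,2]>.110)&(P[...,2]<.1235)); k=(u>355)&(u<440)&(v>225)&(v<275); Q=P[v[k],u[k]]
A=np.c_[Q[:,:2]-[.484,-.182],np.ones(len(Q))]; f=np.linalg.lstsq(A,Q[:,2],rcond=None)[0]; print('plane slope,z',f.round(4),len(Q))
cr=lambda c,x,y,w,h:cv2.resize(c['color'][y:y+h,x:x+w],(400,500),interpolation=cv2.INTER_CUBIC)
cv2.imwrite('pics/a5.png',cv2.convertScaleAbs(np.hstack([cr(c,345,185,112,140),cr(s,290,160,112,140)]),alpha=1.3))
E
```

```text
clock: 16.15
tcp_pos: [0.5512, 0.095, 0.2502]
orientation: [0.0, 0.122, 0.993, -0.0]
wrist_force: [0.4, 0.4, 0.1]
finger_gap: 0.085
grip_force: 0.0
post (((485.8797607421875, -180.77293395996094), (24.24260902404785, 32.52068328857422), 75.3873291015625), array([ 485.70490036, -181.18171374]), np.float64(0.16517099782867395))
plate (((485.6026916503906, -182.131103515625), (91.17166137695312, 156.06304931640625), 76.14382934570312), array([ 483.00750711, -180.74477017]), np.float64(0.1196623398065344))
plane slope,z [ 0.0025 -0.0075  0.1197] 2430
```

View pics/a5.png

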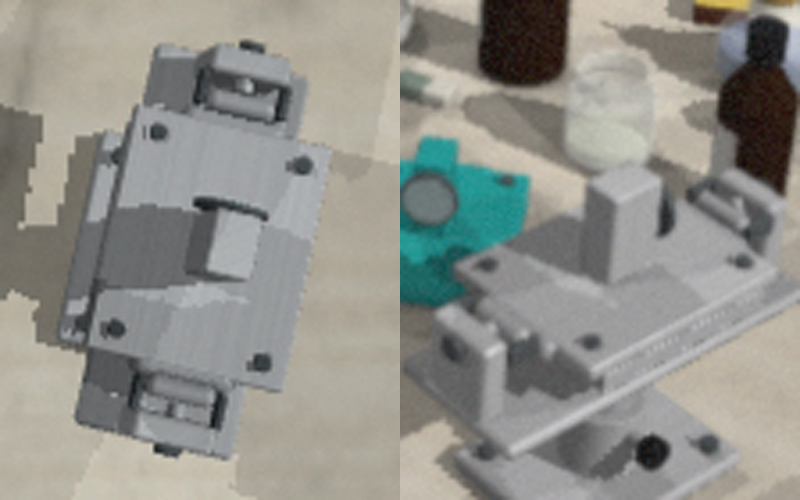

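The plate rests free, level between the rollers, mirror toward the single ball's side; jar and bottle are untouched. One last check of its centre, and of whether the desk shows the same slope as the plate.

```bash
python3 - <<'E'
from h import *
c=load('top');P=cloud(c)
g=np.array([(158,131),(262,362),(302,165),(115,328)])*.28+[345,185]
W=onplane(c,g,.1197)[:,:2]*1000; print(W.mean(0).round(1),((W[0]+W[1])/2).round(1),((W[2]+W[3])/2).round(1))
d=W[0]-W[3]+W[2]-W[1];print(np.degrees(np.arctan2(d[1],d[0])))
Q=P[150:380,250:475].reshape(-1,3);Q=Q[abs(Q[:,2])<.008]
print('desk',np.linalg.lstsq(np.c_[Q[:,:2],np.ones(len(Q))],Q[:,2],rcond=None)[0].round(4))
s=sensors.get_state();print(s['clock'],s['wrist_force'],abs(s['qvel']).max())
E
```

```text
[ 483.5 -183. ] [ 483.6 -183.2] [ 483.4 -182.9]
-13.934826520228684
desk [ 0.0001  0.0003 -0.0001]
16.25 [ 0.58095319 -0.13790175  0.58740315] 0.004402033467427094
```

```bash
python3 - <<'E'
from h import *
c=load('top');P=cloud(c);g=cv2.cvtColor(c['color'],cv2.COLOR_BGR2GRAY).astype(float)
pts=[]
for u,v in np.array([(158,131),(262,362),(302,165),(115,328)])*.28+[345,185]:
    x0,y0=int(round(u))-3,int(round(v))-3;p=g[y0:y0+7,x0:x0+7];w=np.clip(np.median(p)*.8-p,0,None);yy,xx=np.mgrid[y0:y0+7,x0:x0+7]
    pts.append(((w*xx).sum()/w.sum(),(w*yy).sum()/w.sum()))
W=onplane(c,np.array(pts),.119)[:,:2]*1000;print(np.round(pts,1),W.round(1),((W[0]+W[1])/2).round(1),((W[2]+W[3])/2).round(1))
for uv in pts:
    u,v=np.round(uv).astype(int);print('z near screw',np.nanmedian(P[v-5:v+6,u-5:u+6,2]).round(4))
Z=P[185:320,355:440,2]
print('housing tops',[np.nanmedian(Z[a:b][(Z[a:b]>.1235)&(Z[a:b]<.135)]).round(4) for a,b in((0,35),(95,135))])
print('head margin z',[np.nanmedian(Z[(Z>.083)&(Z<.097)]).round(4)])
E
```

```text
[[388.6 221.7]
 [417.4 286.3]
 [429.1 231.4]
 [376.6 276.7]] [[ 535.2 -161.1]
 [ 432.2 -203.1]
 [ 519.  -225.3]
 [ 447.8 -139.2]] [ 483.7 -182.1] [ 483.4 -182.3]
z near screw 0.1203
z near screw 0.1198
z near screw 0.1205
z near screw 0.12
housing tops [np.float64(0.1261), np.float64(0.1258)]
head margin z [np.float64(0.089)]
```

```bash
python3 -c "
from workcell import workorder; print(workorder.hand_in())"
```

```text
the job is handed in; nothing more can be done
None
```

The mirror plate snapped in under both rollers and was released. My last measurements put it level and within about 1 mm of the mount's centre, and the job is handed in (no verdict came back).

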